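Clamp a framed glass panel upright in the bench bar clamp

TASK

Stand the small framed glass panel upright on its long thin edge on the bench clamp's bed, between the fixed jaw and the sprung pad, and let go of it. Then pump the trigger lever until the pad meets the panel and is pressed in about half-way on its springs, never nearly to its stop, and finish while still holding the trigger there so that the panel stays squeezed. Move the jaw only by the trigger and leave the other things on the table where they are.

Things in the scene. Friction and masses are not known exactly. Their poses are not given: they have to be found in the camera images.
- panel_center (a point): Centre of the loose wood-framed leaded glass panel, 16 mm thick (own x), 120 long (own y), 100 high (own z), 0.25 kg, alike both ways round. Starts leaning in a rest, long edge down, top tilted 0.60 rad from upright towards the rest's -x (robot's right). Only its lower 55 mm lie on the rest's back board; the upper 45 mm are free on both sides to grip across the thickness.
- rest: Fixed wooden rest, origin at the middle of its underside below the panel's foot; z up, the panel leans towards its -x. Its base plate is 110 x 110 mm, 6 mm thick, from x -80 to +30 mm; it is at most 70 mm high.
- seat (a point): On the fixed bench clamp: top of its plywood bed (12 mm over the table, 90 wide), at the foot and middle of the fixed jaw's face. x = closing direction (moving to fixed jaw), y across, z up. Fixed jaw: 20 mm thick, 70 wide, 48 high over the bed; moving jaw and pad 60 wide, up to 58. The panel belongs just on the -x side of this point, faces square to x; the pad will slide it home.
- pad_face (a point): Centre of the sprung pad's pressing face (60 mm wide, 40 mm high, 24 mm above the bed), same axes as seat. The free gap to the fixed jaw is its x distance from the seat, 60 to 90 mm at the start.
- jaw (a joint): Travel of the moving jaw and its toothed bar towards the fixed jaw in m, 0 to 0.10, starts at 0 to 0.03. It stays where the trigger has brought it, but its brake holds only 4 N: with the pad pressed harder, it slips back and the pressure is lost as soon as the trigger is let go.
- pad (a joint): How far the pad is pressed in towards the moving jaw, in m: 0 free, 0.024 at its stop. Its springs push with 1 N per mm.
- trigger (a joint): Swing of the trigger lever in rad: 0 home (leaning 0.22 to the clamp's -x), 0.44 fully squeezed (0.22 to +x); a spring brings it home. Squeezing drives the jaw 54 mm per rad through a ratchet with 10 mm teeth (up to 10 mm lost at the start of a stroke, about 20 gained by a full one); swinging home leaves the jaw. Takes about 4 N at the tip, 8 to 10 with the pad half in.
- trigger_tip (a point): Middle of the upper end of the trigger lever, an upright paddle 15 mm thick (clamp's x), 32 wide, 75 high. Its pivot lies across the clamp (own y), 18 mm above the table, 172 mm from seat towards the clamp's -x; this point is 150 mm from it. Push it to the clamp's +x from its -x side, or pinch it from above.
- brush_pot: Bystander: bamboo pot with two brushes, 68 mm across, 192 mm high with the brushes, origin under its middle.
- sponge_tin: Bystander: open flat tin with a yellow sponge, 85 x 120 x 22 mm, origin under its middle.
- foil_box: Bystander: small open clear plastic box, 70 x 95 x 35 mm, origin under its middle.
Not all that is in view belongs to the job. Leave any orange or red look-alike of the part that bears panel_center alone.

How it is judged (in metres and radians):
On the way, in this order (a step that is already met when the one before it is completed fails the run):
1. the panel stands upright on its long edge on the bed, between pad and fixed jaw, let go of (angle between panel_center's own z axis and vertical below 0.15 rad and z of panel_center in the frame of seat between 0.046 and 0.054 m and x of panel_center in the frame of seat below 0 m and x of panel_center in the frame of pad_face above 0 m and y of panel_center in the frame of seat between -0.03 and 0.03 m and contact force between each of the arm, the fingers and panel below 0.3 N), for 0.2 s.
2. the pad, pumped forward by the trigger, meets the panel and is pressed in (value of joint pad above 0.005 m and contact force between pad and panel above 2 N), for 0.1 s.
At the end, for the whole second after the job is handed in: Fingers press the trigger (over 1.5 N), nothing of the robot touches the panel; the pad is pressed in 6 to 18 mm; the panel stands still on its long edge on the bed, upright within 0.08 rad, against the fixed jaw (5 mm, 0.1 rad), within 30 mm of the middle line (value of joint pad between 0.006 and 0.018 m and contact force between pad and panel above 4.5 N and contact force between panel and clamp above 3 N and contact force between the fingers and trigger above 1.5 N and contact force between each of the arm, the fingers and panel below 0.3 N and angle between panel_center's own z axis and vertical below 0.08 rad and angle between the x axis of panel_center and the x axis of seat, either way round below 0.1 rad and z of panel_center in the frame of seat between 0.046 and 0.054 m and x of panel_center in the frame of seat between -0.013 and 0 m and y of panel_center in the frame of seat between -0.03 and 0.03 m and linear speed of panel below 0.02 m/s); the arm keeps its last pose, push and grip.
It fails at once if the pad is pressed in over 21 mm, nearly to its stop: the panel is crushed (value of joint pad above 0.021 m).
It fails at once if the robot pushes the moving jaw or the pad itself (contact force between any of the arm, the fingers and jaw above 2 N).
It fails at once if a bystander is moved by over 30 mm (distance of any of brush_pot, sponge_tin, foil_box from where it was at the start of the episode above 0.03 m).
It also fails if it takes over 72 s, if anything falls off the work surface, if the arm or the gripper's body presses on something with over 40 N, if the wrist force passes 120 N, or if a joint passes its speed limit or range.

ROBOT

A 7-joint arm with a two-finger parallel gripper is mounted at the origin on the work surface. World frame = base frame: x ahead of the robot, y to its left, z up, the work surface at z = 0. Lengths are in mm, angles in degrees, forces in N, time in s.
With the tool pointing down it reaches from about 425 to 925 mm from the base axis. Payload 6.8 kg.
Tool frame: the origin (TCP) lies on the centre line of the jaws, within the pads' length; the fingertips stand 17 mm ahead of it and the grasp point (between the pads) lies 2 mm behind it; z points along the fingers, y is the line along which they close (so a half turn about z gives the same grasp; the last joint's range is limited). The gripper opens to 85 mm and grips with 20 to 120 N. Pads are 22 mm wide; open, the fingers measure 114 mm over their backs; the gripper's body (76 mm by 85 mm) begins 54 mm behind the grasp point. The pads swing forward as they close: fully open they stand 13 mm farther back than shut.
Start: joints at [-75.579, 27.33, 1.283, 89.118, -0.659, 63.558, -4.761], TCP at [237.656, 631.796, 248.308] pointing down, gripper open.
Joint ranges: [-169.35, 169.35], [-19.33, 120.38], [-80.79, 83.38], [13.8, 139.57], [-78.32, 258.32], [9.67, 109.79], [-169.56, 169.56]. Speed limits (degrees/s): [136.94, 136.94, 180, 180, 180, 180, 180].

INTERFACE

Orientations are given as a 3x3 rotation matrix whose columns are the frame's x, y, z axes.
In Python, from workcell import r gives the robot as it stands. The module is installed in compiled form; this text tells all that it offers.
- The arm moves only by the tool move_arm, never from a script. Its argument "targets" is a list of rows, each an object of numbers: "dx", "dy", "dz": the shift along the tool's x, y, z in m; "rx", "ry", "rz": the turn, a rotation vector about the tool's x, y, z in degrees; "jaw": the opening in per cent of the stroke, from 0 (shut) to 100 (fully open). A call has 1 to 5 rows; each row is the pose to reach, as a shift and turn from the pose commanded when the call began, along the tool's axes at that moment; what a row does not reach only later rows make up. A row lasts 1/10 s, in which the tool goes at most 50 mm and 8.59 degrees, less where a joint would pass 70% of its speed; a pose out of reach is approached as far as the arm can. A call with a gripper value outside its range is refused whole. The fingers move at their own pace and stop on an object; the grip force is fixed at half the most. Time passes only in rows, so rows that repeat a pose let the fingers close. It gives the time, the measured TCP pose, the force, the opening and the grip force at its end, in the units of the state.
- r.state(): the state, without advancing time (a new reading comes with each control period).
- r.read_camera(name): name is "scene" or "top"; returns a dict with "frame" (384x512x3 uint8, red, green, blue), "z_map" (384x512 float32, mm along the optical axis (not along the pixel's ray), 0 where there is no reading), "camera_matrix" (3x3 intrinsics, pixels), "T" (4x4, takes a point from camera to world coordinates). Camera axes: x right, y up, looking along -z (the intrinsics and any distortion apply to the point x, -y, -z); pixel columns grow to the right and rows downward; lengths in mm; the calibration is good to about 2 mm. A picture is of the moment at which its call begins.
- r.close_job(): hands the job in; it is judged then, once.
The state is a dict: "time": time; "qpos": joint angles; "joint_vel": joint speeds; "tau": joint torques, N m; "eef_pos": TCP position; "tool_rot": TCP orientation; "contact_force": force on the tool from outside, world axes, zero at the start; "ft_torque": the same for the moment, N m; "width": opening from 0.0 (shut) to 1.0 (fully open); "gripper_force": force on a finger pad.
Only numpy, scipy, OpenCV 4.12 (cv2) and the standard library are available. Lean on these libraries where they do the work, as an engineer would, in place of code of your own. Each camera call takes 0.05 s, during which the arm holds its last target. There are 200 camera calls.

## Working session

There is one attempt and no reset: what is moved stays moved. The work goes in short steps, Python scripts to look and compute and a tool call to move; the robot and the scene stay as the last step left them, time stands still between calls to the robot, and variables do not carry over. Pictures are saved under pics/ and viewed, at most 10 in all, crops included, and the job is handed in when it is done.

Besides the shell and the picture viewer there is one more tool, called after "Call:" in YAML: its name, and indented under it one key for each argument. move_arm: Moves the arm, as the interface text tells. Its arguments: {"type":"object","properties":{"targets":{"type":"array"}},"required":["targets"]}

```bash
mkdir -p pics; cat > h.py <<'E'
import numpy as np, cv2
from workcell import r
def cam(n):
    c=r.read_camera(n); K=c["camera_matrix"]; z=c["z_map"]; h,w=z.shape
    u,v=np.meshgrid(np.arange(w),np.arange(h))
    P=np.stack([(u-K[0,2])/K[0,0]*z,-(v-K[1,2])/K[1,1]*z,-z,np.ones_like(z)],-1)@c["T"].T
    P=P[...,:3]; P[z==0]=np.nan
    return c["frame"],P,c
def save(n,f): cv2.imwrite("pics/"+n+".png",f[...,::-1])
E
python3 - <<'E'
from h import *
fs=[]
for n in("scene","top"):
    f,P,c=cam(n); save(n,cv2.resize(f,(800,600))); np.savez(n,f=f,P=P); print(n,c["camera_matrix"],c["T"].round(2), [k for k in c])
print(r.state())
E
```

```text
scene [[476.27330079   0.         255.46398535]
 [  0.         476.27330079 193.52277589]
 [  0.           0.           1.        ]] [[-6.50000e-01 -6.20000e-01  4.30000e-01  1.08731e+03]
 [ 7.60000e-01 -5.30000e-01  3.90000e-01  3.71940e+02]
 [-1.00000e-02  5.80000e-01  8.20000e-01  1.12472e+03]
 [ 0.00000e+00  0.00000e+00  0.00000e+00  1.00000e+00]] ['frame', 'z_map', 'camera_matrix', 'T']
top [[401.59906169   0.         250.98124957]
 [  0.         401.59906169 189.23736851]
 [  0.           0.           1.        ]] [[-1.0000e-02  9.8000e-01 -1.9000e-01  3.1726e+02]
 [-1.0000e+00 -1.0000e-02  1.0000e-02 -7.4860e+01]
 [ 1.0000e-02  1.9000e-01  9.8000e-01  1.4014e+03]
 [ 0.0000e+00  0.0000e+00  0.0000e+00  1.0000e+00]] ['frame', 'z_map', 'camera_matrix', 'T']
{'time': 0.1, 'qpos': array([-75.57866849,  27.3717795 ,   1.27835453,  89.17238749,
        -0.65956106,  63.55898071,  -4.76092201]), 'joint_vel': array([ 0.01058477, -0.13866547,  0.02370548, -0.11614827,  0.06517642,
       -0.06215758, -0.00258111]), 'tau': array([ 4.47939907e-03, -5.97757745e+01,  1.61386080e+00, -2.81954598e+01,
        1.29517395e-02,  4.94228050e-03,  5.12510678e-05]), 'eef_pos': array([237.46612176, 631.30271201, 247.41579407]), 'tool_rot': array([[-9.35984570e-01,  3.52040676e-01, -4.96601653e-04],
       [ 3.52041012e-01,  9.35983212e-01, -1.59747312e-03],
       [-9.75647067e-05, -1.67003434e-03, -9.99998601e-01]]), 'contact_force': array([0.15141428, 0.02979443, 0.48267264]), 'ft_torque': array([-0.02559162, -0.00940378,  0.01091521]), 'gripper_force': 0.0, 'width': 0.9978261198324877}
```

View pics/scene.png

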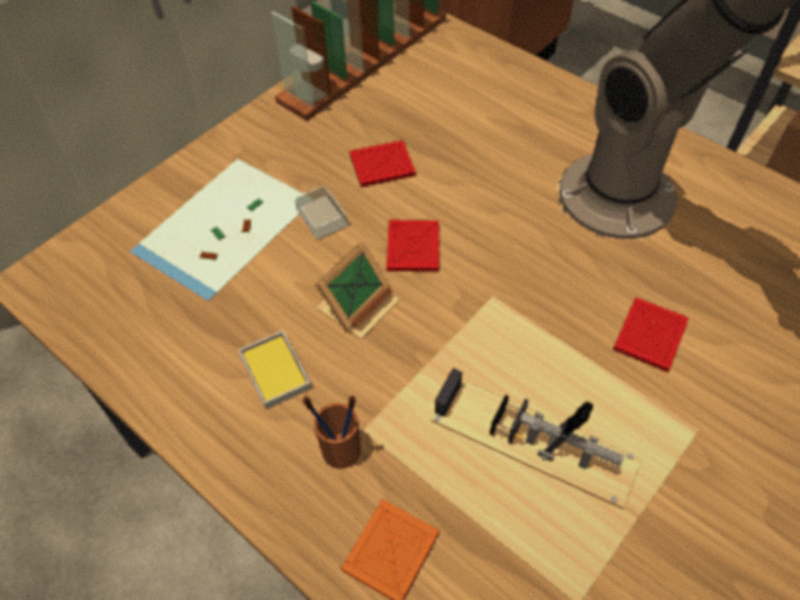

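View pics/top.png

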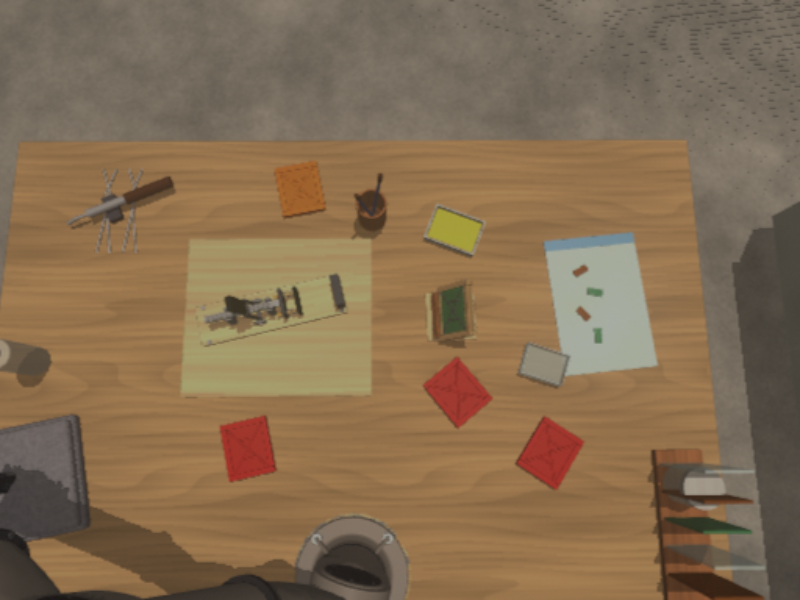

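Scene (800x600): panel at about (355,290), its rest to the lower right; the clamp runs from fixed jaw (448,392) to bar end (630,465), lever knob (580,412). Top: panel (453,310), clamp fixed jaw (338,292), pad (296,300), lever (240,305). Red and orange look-alikes lie flat.

```bash
python3 - <<'E'
from h import *
S=np.load("scene.npz");T=np.load("top.npz")
for n,D,box in(("scene",S,(300,230,410,345)),("top",T,(415,270,490,350))):
    s=.64; x0,y0,x1,y1=[int(b*s) for b in box]
    P=D["P"][y0:y1,x0:x1].reshape(-1,3); P=P[P[:,2]>9]
    print(n,len(P),P.min(0),P.max(0))
    # RANSAC plane
    rng=np.random.default_rng(0);best=None
    for _ in range(800):
        a=P[rng.choice(len(P),3,False)]; nn=np.cross(a[1]-a[0],a[2]-a[0]); nn/=np.linalg.norm(nn)+1e-9
        m=abs((P-a[0])@nn)<2
        if best is None or m.sum()>best.sum(): best=m
    Q=P[best]; c=Q.mean(0); nn=np.linalg.svd(Q-c)[2][2]; nn*=np.sign(nn[2])
    print("plane",best.sum(),c,nn,"tilt",np.degrees(np.arccos(nn[2])), "az",np.degrees(np.arctan2(nn[1],nn[0])))
    h=np.array([-nn[1],nn[0],0]);h/=np.linalg.norm(h); up=np.cross(nn,h)
    if 1:
        a=(Q-c)@h;b=(Q-c)@up
        print("along",np.percentile(a,[0,1,99,100]),"up",np.percentile(b,[0,1,99,100])); 
        print("h",h,"up",up)
        rc,wh,an=cv2.minAreaRect(np.stack([a,b],1).astype(np.float32)); print(rc,wh,an)
for n,D,box in(("scene",S,(425,355,650,510)),("top",T,(190,265,360,350))):
    s=.64; x0,y0,x1,y1=[int(b*s) for b in box]
    P=D["P"][y0:y1,x0:x1].reshape(-1,3); P=P[np.isfinite(P[:,2])]
    for lo,hi in((8,16),(50,56),(56,64),(64,74),(120,150),(150,185)):
        Q=P[(P[:,2]>lo)&(P[:,2]<hi)]
        if len(Q)>5:
            rc=cv2.minAreaRect(Q[:,:2].astype(np.float32)); print(n,lo,hi,len(Q),Q.mean(0).round(1),np.round(rc[0],1),np.round(rc[1],1),round(rc[2],1))
# zoomed views
def z(D,b): return cv2.resize(D["f"][int(b[1]*.64):int(b[3]*.64),int(b[0]*.64):int(b[2]*.64)],(400,400),interpolation=cv2.INTER_CUBIC)
save("z1",np.vstack([np.hstack([cv2.resize(z(S,(425,355,650,510)),(400,300)),cv2.resize(z(T,(190,265,360,350)),(400,300))]),np.hstack([cv2.resize(z(S,(300,230,410,345)),(400,300)),cv2.resize(z(T,(415,270,490,350)),(400,300))])]))
E
```

```text
scene 1930 [ 358.29184801 -400.08574997    9.05783016] [ 611.43972068 -162.11958554  108.9330995 ]
plane 746 [ 551.3776616  -218.8322791    66.88451894] [-0.04773022  0.8195054   0.57108031] tilt 55.17440627879985 az 93.33329598425233
along [-59.47720953 -57.71290749  61.30203694  63.03725703] up [-71.13566516 -50.07078057  46.46213268  49.08388407]
h [-0.9983082  -0.05814418  0.        ] up [ 0.033205   -0.57011416  0.82089419]
(1.9554214477539062, -11.59592056274414) (119.77201843261719, 122.11392974853516) 89.16194152832031
top 947 [ 485.18557475 -296.6043071     9.05119483] [ 635.10127748 -162.95409101  114.71031119]
plane 472 [ 548.96809977 -218.29687547   67.93542193] [-0.03429838  0.82465084  0.56460129] tilt 55.62539140367739 az 92.38163851282886
along [-59.46908171 -57.94833252  59.51457133  60.28390187] up [-61.96282111 -49.96530749  48.63503389  52.25660178]
h [-0.9991362  -0.04155546  0.        ] up [ 0.02346227 -0.56411358  0.82536379]
(0.02984619140625, -1.9222793579101562) (108.77953338623047, 124.48985290527344) 84.1120376586914
scene 8 16 2774 [566.7 197.4  11.4] [526.2 180. ] [276.8 369.1] 36.2
scene 50 56 128 [584.9 126.6  53.7] [564.8 169.6] [ 64.2 300.1] 15.5
scene 56 64 312 [582.5 117.   59.4] [576.1 172.5] [ 69.5 300.4] 9.6
scene 64 74 497 [555.1 225.6  69.3] [562.7 178. ] [ 59.7 283.4] 20.7
scene 120 150 58 [560.8 237.5 137.3] [556.4 234.4] [29.6 14.3] 40.1
scene 150 185 102 [552.6 242.5 160.6] [550.4 241.8] [32.1 16.4] 13.9
top 8 16 1414 [557.5 186.5  11.9] [571.3 181.3] [384.6 193. ] 89.7
top 50 56 48 [577.2 115.1  54.2] [576.4 149.4] [ 70.4 250.4] 11.0
top 56 64 158 [580.7  96.9  60.1] [563.2 168.8] [ 68.  294.9] 14.1
top 64 74 218 [555.6 210.8  69.8] [564.2 172.6] [ 55.7 297.9] 12.5
top 120 150 36 [547.8 231.2 135.8] [549.8 231.2] [11.7 31.3] 89.8
top 150 185 59 [548.1 240.1 161.1] [548.3 240.7] [28.7 17.1] 10.4
```

View pics/z1.png

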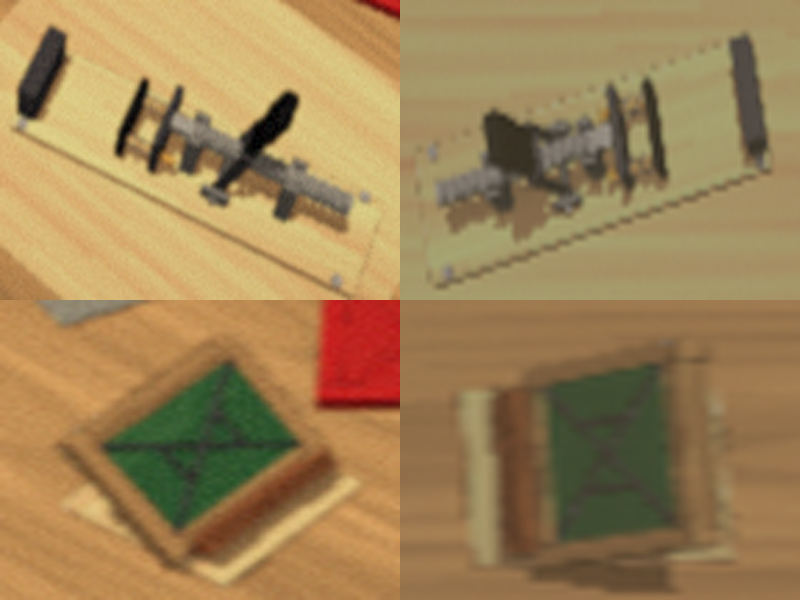

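The crops show the black fixed jaw, pad + moving jaw, bar and lever clearly, and the panel's free upper half. The panel fit (tilt 34.6° lean, 120 long) agrees with the sizes given. Now the clamp frame.

```bash
python3 - <<'E'
from h import *
S=np.load("scene.npz");T=np.load("top.npz")
out=[]
for n,D,box in(("scene",S,(425,355,650,510)),("top",T,(190,265,360,350))):
    x0,y0,x1,y1=[int(b*.64) for b in box]
    P=D["P"][y0:y1,x0:x1].reshape(-1,3);f=D["f"][y0:y1,x0:x1].reshape(-1,3)
    k=(P[:,2]>20)&(P[:,2]<200); P=P[k]
    bar=P[(P[:,1]>175)&(P[:,2]<60)]
    m,b=np.polyfit(bar[:,1],bar[:,0],1); print(n,"bar slope",m,b,np.degrees(np.arctan(m)))
    a=np.radians(-11 if 0 else 0)
    fj=P[(P[:,1]<125)&(P[:,2]>54)]
    # PCA of fixed jaw top
    c=fj.mean(0); v=np.linalg.svd((fj-c)[:,:2])[2]; print("fixed",len(fj),c,v[0],np.degrees(np.arctan2(-v[0,1],v[0,0])), cv2.minAreaRect(fj[:,:2].astype(np.float32)))
    th=np.radians(-11); X=np.array([-np.sin(th)*1,-np.cos(th)]); 
    for th in (10,12,14):
        t=np.radians(th); X=np.array([np.sin(t),-np.cos(t)]);Y=np.array([np.cos(t),np.sin(t)])
        Q=P[P[:,2]>54]; s=(Q[:,:2]-[560,180])@X; w=(Q[:,:2]-[560,180])@Y
        h,e=np.histogram(s,np.arange(-140,130,5)); print(th,dict(zip(e[:-1].astype(int),h)))
        for lo,hi in((60,130),(10,30),(-20,10),(-110,-40)):
            q=(s>lo)&(s<hi); 
            if q.sum()>5: print(lo,"s",np.percentile(s[q],[1,10,50,90,99]).round(1),"w",np.percentile(w[q],[1,10,50,90,99]).round(1),"corr",np.polyfit(w[q],s[q],1).round(3),"z",Q[q][:,2].max().round(0))
E
```

```text
scene bar slope -0.2848018328292675 631.218447324266 -15.897050198225013
fixed 224 [595.45517246  46.75378621  58.32684783] [-0.43724515  0.89934236] -115.9282423500097 ((592.6412353515625, 75.08460235595703), (69.53788757324219, 104.7967300415039), 9.629305839538574)
10 {np.int64(-140): np.int64(16), np.int64(-135): np.int64(19), np.int64(-130): np.int64(15), np.int64(-125): np.int64(19), np.int64(-120): np.int64(16), np.int64(-115): np.int64(18), np.int64(-110): np.int64(18), np.int64(-105): np.int64(16), np.int64(-100): np.int64(21), np.int64(-95): np.int64(31), np.int64(-90): np.int64(30), np.int64(-85): np.int64(21), np.int64(-80): np.int64(16), np.int64(-75): np.int64(26), np.int64(-70): np.int64(52), np.int64(-65): np.int64(60), np.int64(-60): np.int64(66), np.int64(-55): np.int64(53), np.int64(-50): np.int64(43), np.int64(-45): np.int64(39), np.int64(-40): np.int64(29), np.int64(-35): np.int64(18), np.int64(-30): np.int64(17), np.int64(-25): np.int64(15), np.int64(-20): np.int64(17), np.int64(-15): np.int64(14), np.int64(-10): np.int64(25), np.int64(-5): np.int64(27), np.int6
[... 10216 characters left out ...]
64(70): np.int64(0), np.int64(75): np.int64(0), np.int64(80): np.int64(0), np.int64(85): np.int64(0), np.int64(90): np.int64(0), np.int64(95): np.int64(0), np.int64(100): np.int64(0), np.int64(105): np.int64(0), np.int64(110): np.int64(0), np.int64(115): np.int64(0), np.int64(120): np.int64(0)}
60 s [60.2 60.3 62.1 62.6 62.6] w [-24.2 -19.8  -0.2  24.3  27.2] corr [2.6000e-02 6.1667e+01] z 63.0
10 s [10.5 13.5 24.9 29.  29.8] w [-26.8 -19.3   1.6  21.   30.3] corr [-0.024 22.902] z 77.0
-20 s [-19.2 -14.5  -2.5   5.9   8.7] w [-12.  -10.    1.8  14.1  17.4] corr [-0.036 -3.389] z 77.0
-110 s [-108.3  -95.2  -57.5  -43.6  -40.5] w [-14.1 -10.1   1.1  15.1  20. ] corr [ -0.073 -64.119] z 170.0
```

```bash
python3 - <<'E'
from h import *
for n,box in(("scene",(425,355,650,510)),("top",(190,265,360,350))):
    D=np.load(n+".npz")
    x0,y0,x1,y1=[int(b*.64) for b in box]
    P=D["P"][y0:y1,x0:x1].reshape(-1,3); P=P[(P[:,2]>20)&(P[:,2]<200)]
    for nm,k in(("fixed",(P[:,1]<85)&(P[:,2]>56)),("fixed all",(P[:,1]<85)),("pad",(P[:,1]>85)&(P[:,1]<140)&(P[:,2]>50)),("mj",(P[:,2]>58)&(P[:,2]<90)&(P[:,1]>145)&(P[:,1]<168)),("lever",P[:,2]>148)):
        Q=P[k]; rc=cv2.minAreaRect(Q[:,:2].astype(np.float32)); print(n,nm,len(Q),"c",Q.mean(0).round(1),"rect",np.round(rc[0],1),np.round(rc[1],1),round(rc[2],1))
        t=np.radians(12.5);X=np.array([np.sin(t),-np.cos(t)]);Y=np.array([np.cos(t),np.sin(t)])
        s=(Q[:,:2]-[560,180])@X; w=(Q[:,:2]-[560,180])@Y; print("   s",np.percentile(s,[1,50,99]).round(1),"w",np.percentile(w,[0,1,99,100]).round(1),"slope",np.polyfit(w,s,1)[0].round(3),"z",np.percentile(Q[:,2],[1,99]).round(0))
E
```

```text
scene fixed 173 c [599.4  35.7  59.1] rect [599.5  35.3] [70.1 19.9] 12.9
   s [139.9 149.1 159.2] w [-27.8 -27.5  41.   42.3] slope -0.014 z [56. 63.]
scene fixed all 303 c [604.2  38.8  50.9] rect [599.9  35.7] [71.1 21. ] 13.3
   s [139.2 146.7 159.6] w [-27.8 -26.3  42.3  43.1] slope 0.009 z [21. 63.]
scene pad 74 c [580.3 124.1  54.7] rect [578.7 123.5] [58.   8.2] 13.4
   s [55.  58.7 63.3] w [-23.  -22.9  34.8  34.9] slope -0.011 z [50. 60.]
scene mj 106 c [571.9 156.9  67.8] rect [570.6 159.5] [60.5 17.4] 12.2
   s [14.6 25.7 30.9] w [-24.4 -24.   34.9  36.1] slope 0.01 z [59. 74.]
scene lever 106 c [553.1 242.4 160.2] rect [550.4 241.9] [32.3 16.8] 10.0
   s [-70.5 -62.5 -54.3] w [-12.1 -11.4  19.8  20.1] slope 0.014 z [148. 167.]
top fixed 103 c [596.4  34.8  60.6] rect [596.8  35. ] [68. 19.] 14.1
   s [140.  149.6 159.2] w [-29.6 -28.2  38.3  38.4] slope -0.029 z [56. 66.]
top fixed all 135 c [594.3  35.   56.6] rect [593.5  55.3] [70.9 61.1] 12.9
   s [119.5 149.6 159.5] w [-29.6 -29.4  38.4  41.4] slope -0.013 z [21. 66.]
top pad 40 c [576.  123.2  56.6] rect [575.3 123. ] [57.1  7.5] 12.8
   s [55.2 58.9 62.8] w [-26.  -24.8  31.   31.1] slope -0.003 z [51. 63.]
top mj 59 c [568.5 156.2  68.9] rect [568.2 159.5] [60.2 18.3] 12.3
   s [13.4 26.1 31. ] w [-26.6 -25.7  31.7  33.7] slope 0.001 z [59. 75.]
top lever 61 c [548.1 239.9 160.8] rect [548.3 240.7] [28.7 17.1] 10.4
   s [-70.1 -60.5 -53.3] w [-12.7 -12.4  16.2  16.3] slope 0.04 z [149. 169.]
```

```bash
cat >> h.py <<'E'
from scipy.spatial.transform import Rotation as Ro
n=np.array([-.041,.822,.568]); n/=np.linalg.norm(n)
hx=np.array([-n[1],n[0],0]); hx/=np.linalg.norm(hx); up=np.cross(n,hx)
RG=np.stack([hx,n,-up],1)
def down(az): a=np.radians(az); return np.array([[np.cos(a),np.sin(a),0],[np.sin(a),-np.cos(a),0],[0,0,-1]])
TH=np.radians(12.7); X=np.array([np.sin(TH),-np.cos(TH),0]); Y=np.array([np.cos(TH),np.sin(TH),0]); seat=np.array([594.9,44.8,12])
RP=down(192.7)
def chain(goals):
    s=r.state(); p=np.array(s["eef_pos"]); R=np.array(s["tool_rot"]); print("t",s["time"],p.round(1),"F",np.round(s["contact_force"],1),"w",round(s["width"],3),"gf",s["gripper_force"])
    for q,Q in goals:
        d=R.T@(np.array(q)-p); rv=Ro.from_matrix(R.T@Q).as_rotvec(degrees=True)
        print("d",(d/1000).round(4),np.linalg.norm(d).round(0),"r",rv.round(2)); p=np.array(q,float);R=Q
E
python3 - <<'E'
from h import *
print(RG, down(182.9), RP)
g=np.array([550.3,-242.1,87.3])
chain([((400,430,260),down(182.9)),((520,210,270),down(182.9)),((540,-30,270),down(182.9)),(g+120*up,RG),(g,RG)])
E
```

```text
[[-0.99875839 -0.04100023 -0.02829588]
 [-0.04981642  0.82200452  0.56729789]
 [ 0.          0.56800312 -0.8230264 ]] [[-0.99871936 -0.05059294  0.        ]
 [-0.05059294  0.99871936  0.        ]
 [ 0.          0.         -1.        ]] [[-0.97553454 -0.2198462   0.        ]
 [-0.2198462   0.97553454  0.        ]
 [ 0.          0.         -1.        ]]
t 0.1 [237.5 631.3 247.4] F [0.2 0.  0.5] w 0.998 gf 0.0
d [-0.223  -0.1312 -0.0123] 259.0 r [-1.000e-01 -1.000e-02 -2.351e+01]
d [-0.1087 -0.2258 -0.01  ] 251.0 r [0. 0. 0.]
d [-0.0078 -0.2407  0.    ] 241.0 r [0. 0. 0.]
d [ 0.0005 -0.2805  0.0839] 293.0 r [-3.461e+01 -1.000e-02  4.000e-02]
d [-0.   -0.    0.12] 120.0 r [0. 0. 0.]
```

Call:
move_arm:
  targets:
    - {"dx":-0.043,"dy":-0.026,"dz":-0.002,"rz":-5,"jaw":60}
    - {"dx":-0.087,"dy":-0.052,"dz":-0.005,"rz":-10,"jaw":60}
    - {"dx":-0.13,"dy":-0.078,"dz":-0.008,"rz":-15,"jaw":60}
    - {"dx":-0.174,"dy":-0.105,"dz":-0.01,"rz":-20,"jaw":60}
    - {"dx":-0.215,"dy":-0.13,"dz":-0.012,"rz":-23.5,"jaw":60}

```text
schema error: expected keys dx, dy, dz, rx, ry, rz, jaw
```

Call:
move_arm:
  targets:
    - {"dx":-0.022,"dy":-0.045,"dz":-0.002,"jaw":60}
    - {"dx":-0.044,"dy":-0.09,"dz":-0.004,"jaw":60}
    - {"dx":-0.066,"dy":-0.135,"dz":-0.006,"jaw":60}
    - {"dx":-0.087,"dy":-0.18,"dz":-0.008,"jaw":60}
    - {"dx":-0.109,"dy":-0.225,"dz":-0.01,"jaw":60}

```text
schema error: expected keys dx, dy, dz, rx, ry, rz, jaw
```

Call:
move_arm:
  targets:
    - {"dx":-0.002,"dy":-0.048,"jaw":60}
    - {"dx":-0.004,"dy":-0.096,"jaw":60}
    - {"dx":-0.006,"dy":-0.144,"jaw":60}
    - {"dx":-0.008,"dy":-0.192,"jaw":60}
    - {"dx":-0.008,"dy":-0.24,"jaw":60}

```text
schema error: expected keys dx, dy, dz, rx, ry, rz, jaw
```

Call:
move_arm:
  targets:
    - {"dx":-0.043,"dy":-0.026,"dz":-0.002,"rx":0,"ry":0,"rz":-5,"jaw":60}
    - {"dx":-0.087,"dy":-0.052,"dz":-0.005,"rx":0,"ry":0,"rz":-10,"jaw":60}
    - {"dx":-0.13,"dy":-0.078,"dz":-0.008,"rx":0,"ry":0,"rz":-15,"jaw":60}
    - {"dx":-0.174,"dy":-0.105,"dz":-0.01,"rx":0,"ry":0,"rz":-20,"jaw":60}
    - {"dx":-0.215,"dy":-0.13,"dz":-0.012,"rx":0,"ry":0,"rz":-23.5,"jaw":60}

```text
time: 0.6
eef_pos: [393.0, 433.7, 260.0]
tool_rot: [[-0.999, -0.054, -0.0], [-0.054, 0.999, -0.0], [0.0, -0.0, -1.0]]
contact_force: [0.6, 0.9, -0.0]
width: 0.6
gripper_force: 0.0
```

Call:
move_arm:
  targets:
    - {"dx":-0.022,"dy":-0.045,"dz":-0.002,"rx":0,"ry":0,"rz":0,"jaw":60}
    - {"dx":-0.044,"dy":-0.09,"dz":-0.004,"rx":0,"ry":0,"rz":0,"jaw":60}
    - {"dx":-0.066,"dy":-0.135,"dz":-0.006,"rx":0,"ry":0,"rz":0,"jaw":60}
    - {"dx":-0.087,"dy":-0.18,"dz":-0.008,"rx":0,"ry":0,"rz":0,"jaw":60}
    - {"dx":-0.109,"dy":-0.225,"dz":-0.01,"rx":0,"ry":0,"rz":0,"jaw":60}

```text
time: 1.1
eef_pos: [512.6, 214.5, 270.1]
tool_rot: [[-0.999, -0.05, -0.0], [-0.05, 0.999, -0.0], [0.0, -0.0, -1.0]]
contact_force: [0.4, -0.3, 0.3]
width: 0.597
gripper_force: 0.0
```

Call:
move_arm:
  targets:
    - {"dx":-0.002,"dy":-0.048,"dz":0,"rx":0,"ry":0,"rz":0,"jaw":60}
    - {"dx":-0.004,"dy":-0.096,"dz":0,"rx":0,"ry":0,"rz":0,"jaw":60}
    - {"dx":-0.006,"dy":-0.144,"dz":0,"rx":0,"ry":0,"rz":0,"jaw":60}
    - {"dx":-0.008,"dy":-0.192,"dz":0,"rx":0,"ry":0,"rz":0,"jaw":60}
    - {"dx":-0.008,"dy":-0.24,"dz":0,"rx":0,"ry":0,"rz":0,"jaw":60}

```text
time: 1.6
eef_pos: [532.0, -24.6, 270.1]
tool_rot: [[-0.999, -0.05, -0.0], [-0.05, 0.999, 0.0], [0.0, 0.0, -1.0]]
contact_force: [-0.0, 0.4, -0.0]
width: 0.602
gripper_force: 0.0
```

Call:
move_arm:
  targets:
    - {"dx":-0.001,"dy":-0.048,"dz":0,"rx":-6,"ry":0,"rz":0,"jaw":60}
    - {"dx":-0.002,"dy":-0.096,"dz":0,"rx":-13,"ry":0,"rz":0,"jaw":60}
    - {"dx":-0.003,"dy":-0.144,"dz":0,"rx":-20,"ry":0,"rz":0,"jaw":60}
    - {"dx":-0.005,"dy":-0.192,"dz":0,"rx":-28,"ry":0,"rz":0,"jaw":60}
    - {"dx":-0.006,"dy":-0.24,"dz":0,"rx":-34.6,"ry":0,"rz":0,"jaw":60}

```text
time: 2.1
eef_pos: [550.2, -264.7, 270.5]
tool_rot: [[-0.999, -0.042, -0.026], [-0.05, 0.819, 0.571], [-0.002, 0.572, -0.82]]
contact_force: [1.9, 0.5, -0.2]
width: 0.595
gripper_force: 0.0
```

```bash
python3 - <<'E'
from h import *
g=np.array([550.3,-242.1,87.3])
chain([(g+120*up,RG),(g,RG)]);print(r.state()["qpos"].round(1))
E
```

```text
t 2.1 [ 550.2 -264.7  270.5] F [ 1.9  0.5 -0.2] w 0.595 gf 0.0
d [-0.001  -0.0857  0.0432] 96.0 r [0.28 0.13 0.07]
d [-0.   -0.    0.12] 120.0 r [0. 0. 0.]
[ 21.7  33.3  17.7  86.2 -35.   88.4 141. ]
```

Call:
move_arm:
  targets:
    - {"dx":-0.001,"dy":-0.044,"dz":0.021,"rx":0.3,"ry":0.1,"rz":0,"jaw":60}
    - {"dx":-0.001,"dy":-0.0857,"dz":0.043,"rx":0.3,"ry":0.1,"rz":0,"jaw":60}
    - {"dx":-0.001,"dy":-0.0857,"dz":0.043,"rx":0.3,"ry":0.1,"rz":0,"jaw":60}

```text
time: 2.4
eef_pos: [549.9, -309.8, 178.7]
tool_rot: [[-0.999, -0.032, -0.037], [-0.047, 0.823, 0.566], [0.012, 0.567, -0.824]]
contact_force: [-0.5, 0.1, -1.1]
width: 0.6
gripper_force: 0.0
```

```bash
python3 - <<'E'
from h import *
g=np.array([550.3,-242.1,87.3])
chain([(g,RG)])
f,P,c=cam("scene"); save("pre",cv2.resize(f[100:250,150:350],(800,600)))
E
```

```text
t 2.4 [ 549.9 -309.8  178.7] F [-0.5  0.1 -1.1] w 0.6 gf 0.0
d [-0.0047  0.0039  0.1136] 114.0 r [-0.06 -0.48 -0.54]
```

View pics/pre.png

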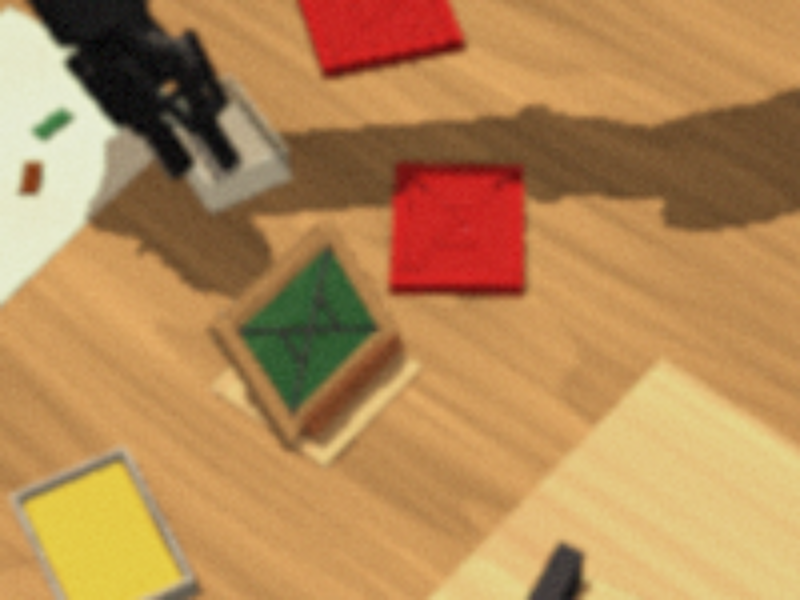

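The gripper (200,140) hangs open at the panel's upper edge, lined up with it; nothing disturbed. I let it settle, then re-compute.

Call:
move_arm:
  targets:
    - {"dx":0,"dy":0,"dz":0.04,"rx":0,"ry":0,"rz":0,"jaw":60}
    - {"dx":0,"dy":0,"dz":0.04,"rx":0,"ry":0,"rz":0,"jaw":60}
    - {"dx":0,"dy":0,"dz":0.04,"rx":0,"ry":0,"rz":0,"jaw":60}

```text
time: 2.75
eef_pos: [553.4, -284.1, 155.2]
tool_rot: [[-0.999, -0.045, -0.03], [-0.054, 0.825, 0.563], [-0.0, 0.564, -0.826]]
contact_force: [0.3, -0.3, 0.9]
width: 0.6
gripper_force: 0.0
```

```bash
python3 - <<'E'
from h import *
g=np.array([550.3,-242.1,87.3])
chain([(g,RG)])
E
```

```text
t 2.75 [ 553.4 -284.1  155.2] F [ 0.3 -0.3  0.9] w 0.6 gf 0.0
d [ 0.0009 -0.0035  0.0798] 80.0 r [-0.28 -0.13  0.2 ]
```

Call:
move_arm:
  targets:
    - {"dx":0.001,"dy":-0.0035,"dz":0.03,"rx":-0.3,"ry":-0.1,"rz":0.2,"jaw":60}
    - {"dx":0.001,"dy":-0.0035,"dz":0.055,"rx":-0.3,"ry":-0.1,"rz":0.2,"jaw":60}
    - {"dx":0.001,"dy":-0.0035,"dz":0.075,"rx":-0.3,"ry":-0.1,"rz":0.2,"jaw":60}
    - {"dx":0.001,"dy":-0.0035,"dz":0.08,"rx":-0.3,"ry":-0.1,"rz":0.2,"jaw":60}
    - {"dx":0.001,"dy":-0.0035,"dz":0.08,"rx":-0.3,"ry":-0.1,"rz":0.2,"jaw":60}

```text
time: 3.25
eef_pos: [550.0, -243.8, 86.6]
tool_rot: [[-0.999, -0.039, -0.028], [-0.048, 0.823, 0.567], [0.0, 0.567, -0.824]]
contact_force: [0.4, -0.7, -0.0]
width: 0.605
gripper_force: 0.0
```

```bash
python3 - <<'E'
from h import *
g=np.array([550.3,-242.1,87.3])
chain([(g,RG)])
f,P,c=cam("scene"); g2,P2,c=cam("top"); save("grasp",np.hstack([cv2.resize(f[120:230,180:290],(400,400)),cv2.resize(g2[150:250,230:330],(400,400))]))
E
```

```text
t 3.25 [ 550.  -243.8   86.6] F [ 0.4 -0.7 -0. ] w 0.605 gf 0.0
d [-0.0003  0.0018  0.0004] 2.0 r [-0.06  0.04 -0.1 ]
```

View pics/grasp.png

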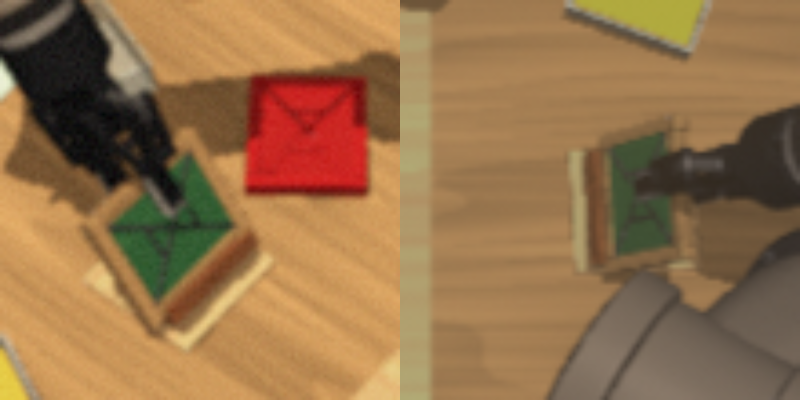

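The front finger (170,200 left half) lies before the glass and the other behind it, centred along the top edge. Close.

Call:
move_arm:
  targets:
    - {"dx":0,"dy":0.002,"dz":0,"rx":0,"ry":0,"rz":0,"jaw":30}
    - {"dx":0,"dy":0.002,"dz":0,"rx":0,"ry":0,"rz":0,"jaw":0}
    - {"dx":0,"dy":0.002,"dz":0,"rx":0,"ry":0,"rz":0,"jaw":0}
    - {"dx":0,"dy":0.002,"dz":0,"rx":0,"ry":0,"rz":0,"jaw":0}
    - {"dx":0,"dy":0.002,"dz":0,"rx":0,"ry":0,"rz":0,"jaw":0}

```text
time: 3.85
eef_pos: [549.6, -241.7, 87.6]
tool_rot: [[-0.999, -0.038, -0.028], [-0.047, 0.821, 0.568], [0.001, 0.569, -0.822]]
contact_force: [-0.0, 0.5, 6.0]
width: 0.181
gripper_force: 58.5
```

Call:
move_arm:
  targets:
    - {"dx":0,"dy":0,"dz":0,"rx":0,"ry":0,"rz":0,"jaw":0}
    - {"dx":0,"dy":0.001,"dz":-0.02,"rx":0,"ry":0,"rz":0,"jaw":0}
    - {"dx":0,"dy":0.001,"dz":-0.045,"rx":0,"ry":0,"rz":0,"jaw":0}
    - {"dx":0,"dy":0.001,"dz":-0.075,"rx":0,"ry":0,"rz":0,"jaw":0}
    - {"dx":0,"dy":0.001,"dz":-0.11,"rx":0,"ry":0,"rz":0,"jaw":0}

```text
time: 4.35
eef_pos: [551.7, -303.5, 177.4]
tool_rot: [[-0.999, -0.037, -0.03], [-0.048, 0.822, 0.568], [0.004, 0.568, -0.823]]
contact_force: [0.9, -0.4, -2.0]
width: 0.177
gripper_force: 58.6
```

```bash
python3 - <<'E'
from h import *
t=seat-14*X
s=r.state(); p=s["eef_pos"]
chain([((560,-160,250),RP),((t[0],t[1],200),RP),((t[0],t[1],94),RP)]);print(r.state()["qpos"].round(1),p)
E
```

```text
t 4.35 [ 551.7 -303.5  177.4] F [ 0.9 -0.4 -2. ] w 0.177 gf 58.63701403141022
d [-0.0149  0.1589  0.0215] 161.0 r [34.58  2.8  -9.71]
d [-0.0791  0.2061  0.05  ] 226.0 r [0. 0. 0.]
d [0.    0.    0.106] 106.0 r [0. 0. 0.]
[ 24.8  41.   17.2  85.9 -35.8  83.3 146.7] [ 551.73950967 -303.48784963  177.41022663]
```

Call:
move_arm:
  targets:
    - {"dx":-0.003,"dy":0.03,"dz":-0.01,"rx":7,"ry":0.6,"rz":-2,"jaw":0}
    - {"dx":-0.006,"dy":0.063,"dz":0,"rx":14,"ry":1.1,"rz":-4,"jaw":0}
    - {"dx":-0.009,"dy":0.095,"dz":0.008,"rx":21,"ry":1.7,"rz":-6,"jaw":0}
    - {"dx":-0.012,"dy":0.127,"dz":0.015,"rx":28,"ry":2.2,"rz":-8,"jaw":0}
    - {"dx":-0.015,"dy":0.159,"dz":0.0215,"rx":34.6,"ry":2.8,"rz":-9.7,"jaw":0}

```text
time: 4.85
eef_pos: [560.5, -158.5, 250.8]
tool_rot: [[-0.975, -0.22, 0.004], [-0.22, 0.975, -0.005], [-0.003, -0.006, -1.0]]
contact_force: [-0.1, 0.8, -2.4]
width: 0.176
gripper_force: 59.4
```

Call:
move_arm:
  targets:
    - {"dx":-0.016,"dy":0.042,"dz":0.004,"rx":0,"ry":0,"rz":0,"jaw":0}
    - {"dx":-0.032,"dy":0.084,"dz":0.01,"rx":0,"ry":0,"rz":0,"jaw":0}
    - {"dx":-0.048,"dy":0.126,"dz":0.02,"rx":0,"ry":0,"rz":0,"jaw":0}
    - {"dx":-0.064,"dy":0.168,"dz":0.03,"rx":0,"ry":0,"rz":0,"jaw":0}
    - {"dx":-0.079,"dy":0.206,"dz":0.05,"rx":0,"ry":0,"rz":0,"jaw":0}

```text
time: 5.35
eef_pos: [593.2, 60.8, 200.5]
tool_rot: [[-0.976, -0.22, 0.004], [-0.22, 0.976, 0.0], [-0.004, -0.001, -1.0]]
contact_force: [1.8, -0.0, -1.9]
width: 0.181
gripper_force: 59.6
```

Call:
move_arm:
  targets:
    - {"dx":0,"dy":0,"dz":0,"rx":0,"ry":0,"rz":0,"jaw":0}
    - {"dx":0,"dy":0,"dz":0,"rx":0,"ry":0,"rz":0,"jaw":0}
    - {"dx":0,"dy":0,"dz":0,"rx":0,"ry":0,"rz":0,"jaw":0}

```text
time: 5.65
eef_pos: [592.5, 56.8, 199.9]
tool_rot: [[-0.976, -0.217, 0.002], [-0.217, 0.976, -0.002], [-0.001, -0.002, -1.0]]
contact_force: [-0.4, -0.4, -2.3]
width: 0.18
gripper_force: 59.8
```

```bash
python3 - <<'E'
from h import *
t=seat-14*X
chain([((t[0],t[1],94),RP)])
f,P,c=cam("scene"); g2,P2,c=cam("top"); save("over",np.hstack([cv2.resize(f[180:330,240:420],(400,400)),cv2.resize(g2[130:250,110:260],(400,400))]))
np.savez("over",a=P,b=P2)
# panel pose from cloud: both cameras, points 105<z<200-ish below gripper
for n,Q in(("scene",P),("top",P2)):
    q=Q.reshape(-1,3); d=q-t; s=d@X; w=d@Y
    k=(abs(s)<35)&(abs(w-0)<80)&(q[:,2]>95)&(q[:,2]<215); q=q[k]; s=s[k];w=w[k]
    h,e=np.histogram(q[:,2],np.arange(95,220,10)); print(n,dict(zip(e.astype(int).tolist(),h.tolist())))
    for lo,hi in((95,130),(130,160),(160,190)):
        m=(q[:,2]>lo)&(q[:,2]<hi)&(abs(w)>25)
        if m.sum()>5: print(lo,"s",np.percentile(s[m],[2,50,98]).round(1),"w",np.percentile(w[m],[1,99]).round(1),"z",np.percentile(q[m][:,2],[2,98]).round(1),"slope",np.polyfit(w[m],s[m],1).round(3))
E
```

```text
t 5.65 [592.5  56.8 199.9] F [-0.4 -0.4 -2.3] w 0.18 gf 59.766839146614075
d [0.0005 0.002  0.1059] 106.0 r [-0.14  0.07 -0.15]
scene {95: 0, 105: 1, 115: 31, 125: 59, 135: 36, 145: 35, 155: 32, 165: 38, 175: 29, 185: 45, 195: 57, 205: 87}
95 s [-7.8 -6.   6.7] w [-50.7  62.2] z [116.  129.3] slope [ 0.07  -5.961]
130 s [-7.3 -4.7  6.7] w [ 4.5 62.6] z [130.3 159.3] slope [ 0.107 -8.159]
160 s [-7.1 -4.   7.9] w [ 2.6 62.2] z [161.  188.8] slope [ 0.121 -7.623]
top {95: 0, 105: 0, 115: 5, 125: 9, 135: 5, 145: 6, 155: 4, 165: 4, 175: 6, 185: 6, 195: 7, 205: 10}
95 s [-4.3  5.8  8.3] w [-57.9 -27.5] z [115.5 129.7] slope [ 0.263 16.456]
130 s [-5.4  6.2  8. ] w [-59.5 -27.1] z [137.2 157.2] slope [ 0.186 13.083]
160 s [-3.8  2.4  8.5] w [-59.6 -39.2] z [164.6 186. ] slope [ 0.307 19.924]
```

View pics/over.png

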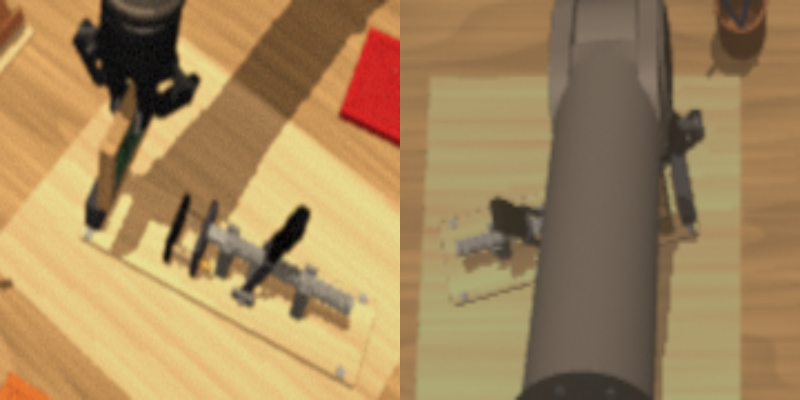

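Panel (115,155 left half) hangs upright over the bed, just before the fixed jaw (95,212); numbers: centred within 1-2 mm, vertical, bottom 83-85 below the TCP. Lower.

Call:
move_arm:
  targets:
    - {"dx":0.0005,"dy":0.002,"dz":0.03,"rx":0,"ry":0,"rz":0,"jaw":0}
    - {"dx":0.0005,"dy":0.002,"dz":0.06,"rx":0,"ry":0,"rz":0,"jaw":0}
    - {"dx":0.0005,"dy":0.002,"dz":0.085,"rx":0,"ry":0,"rz":0,"jaw":0}
    - {"dx":0.0005,"dy":0.002,"dz":0.095,"rx":0,"ry":0,"rz":0,"jaw":0}
    - {"dx":0.0005,"dy":0.002,"dz":0.097,"rx":0,"ry":0,"rz":0,"jaw":0}

```text
time: 6.25
eef_pos: [591.4, 59.2, 102.0]
tool_rot: [[-0.976, -0.218, 0.0], [-0.218, 0.976, -0.002], [0.0, -0.002, -1.0]]
contact_force: [0.2, 0.0, -2.1]
width: 0.183
gripper_force: 59.7
```

Call:
move_arm:
  targets:
    - {"dx":0,"dy":0,"dz":0,"rx":0,"ry":0,"rz":0,"jaw":0}
    - {"dx":0,"dy":0,"dz":0.003,"rx":0,"ry":0,"rz":0,"jaw":0}
    - {"dx":0,"dy":0,"dz":0.005,"rx":0,"ry":0,"rz":0,"jaw":0}
    - {"dx":0,"dy":0,"dz":0.005,"rx":0,"ry":0,"rz":0,"jaw":0}

```text
time: 6.65
eef_pos: [592.1, 60.3, 98.1]
tool_rot: [[-0.976, -0.219, 0.002], [-0.219, 0.976, -0.001], [-0.002, -0.001, -1.0]]
contact_force: [0.5, -0.0, -2.1]
width: 0.174
gripper_force: 59.7
```

Call:
move_arm:
  targets:
    - {"dx":0,"dy":0,"dz":0.0015,"rx":0,"ry":0,"rz":0,"jaw":0}
    - {"dx":0,"dy":0,"dz":0.0015,"rx":0,"ry":0,"rz":0,"jaw":0}

```text
time: 6.85
eef_pos: [591.9, 60.2, 96.2]
tool_rot: [[-0.976, -0.219, 0.002], [-0.219, 0.976, -0.001], [-0.002, -0.001, -1.0]]
contact_force: [-0.0, -0.7, -2.4]
width: 0.178
gripper_force: 59.7
```

Call:
move_arm:
  targets:
    - {"dx":0,"dy":0,"dz":0.0015,"rx":0,"ry":0,"rz":0,"jaw":0}
    - {"dx":0,"dy":0,"dz":0.0015,"rx":0,"ry":0,"rz":0,"jaw":0}

```text
time: 7.05
eef_pos: [592.1, 60.2, 94.8]
tool_rot: [[-0.976, -0.219, 0.002], [-0.219, 0.976, -0.001], [-0.002, -0.001, -1.0]]
contact_force: [0.6, -0.1, -1.2]
width: 0.177
gripper_force: 60.1
```

Call:
move_arm:
  targets:
    - {"dx":0,"dy":0,"dz":0.001,"rx":0,"ry":0,"rz":0,"jaw":0}
    - {"dx":0,"dy":0,"dz":0.001,"rx":0,"ry":0,"rz":0,"jaw":0}

```text
time: 7.25
eef_pos: [592.5, 60.4, 94.6]
tool_rot: [[-0.976, -0.219, 0.003], [-0.219, 0.976, -0.001], [-0.003, -0.001, -1.0]]
contact_force: [-0.8, 1.6, 4.1]
width: 0.177
gripper_force: 60.9
```

```bash
python3 - <<'E'
from h import *
chain([])
f,P,c=cam("scene")
q=P.reshape(-1,3); d=q-(seat-14*X); s=d@X; w=d@Y
k=(s>-30)&(s<30)&(w>25)&(w<75)&(q[:,2]>4)&(q[:,2]<120); q=q[k];s=s[k];w=w[k]
for lo in range(5,120,10):
    m=(q[:,2]>lo)&(q[:,2]<lo+10)
    if m.sum()>3: print(lo,m.sum(),"s",np.percentile(s[m],[2,50,98]).round(1),"w",np.percentile(w[m],[2,50,98]).round(1))
E
```

```text
t 7.25 [592.5  60.4  94.6] F [-0.8  1.6  4.1] w 0.177 gf 60.93406319618225
5 99 s [-29.  -14.5  28.2] w [26.4 39.7 73.7]
15 44 s [-23.9  -2.9  29.1] w [26.9 44.6 63.1]
25 31 s [-10.7  -3.8  28.6] w [29.3 42.7 62.3]
35 21 s [-9.9 -3.1 27.7] w [30.1 39.5 62.7]
45 36 s [-10.5  -4.2  29.2] w [28.6 54.3 62.8]
55 43 s [-9.9 17.9 29.2] w [25.4 33.5 62. ]
65 17 s [-9.5 -7.8  3.9] w [29.3 60.4 62.5]
75 18 s [-11.4  -8.3   3.3] w [29.2 60.  62.6]
85 20 s [-10.4  -7.    4.6] w [28.1 60.1 62.7]
95 21 s [-10.4  -8.1   4.8] w [30.7 60.3 62.9]
105 99 s [-10.3  -2.6   5.3] w [27.4 45.4 61.8]
```

Contact 6 N: it stands, upright. Release.

Call:
move_arm:
  targets:
    - {"dx":0,"dy":0,"dz":-0.001,"rx":0,"ry":0,"rz":0,"jaw":0}
    - {"dx":0,"dy":0,"dz":-0.001,"rx":0,"ry":0,"rz":0,"jaw":22}
    - {"dx":0,"dy":0,"dz":-0.001,"rx":0,"ry":0,"rz":0,"jaw":28}
    - {"dx":0,"dy":0,"dz":-0.001,"rx":0,"ry":0,"rz":0,"jaw":40}
    - {"dx":0,"dy":0,"dz":-0.001,"rx":0,"ry":0,"rz":0,"jaw":50}

```text
time: 7.8
eef_pos: [591.9, 60.1, 94.6]
tool_rot: [[-0.976, -0.219, 0.002], [-0.219, 0.976, -0.001], [-0.001, -0.002, -1.0]]
contact_force: [-0.8, -0.1, 0.6]
width: 0.495
gripper_force: 0.0
```

Call:
move_arm:
  targets:
    - {"dx":0,"dy":0,"dz":0,"rx":0,"ry":0,"rz":0,"jaw":50}
    - {"dx":0,"dy":0,"dz":-0.015,"rx":0,"ry":0,"rz":0,"jaw":50}
    - {"dx":0,"dy":0,"dz":-0.045,"rx":0,"ry":0,"rz":0,"jaw":50}
    - {"dx":0,"dy":0,"dz":-0.09,"rx":0,"ry":0,"rz":0,"jaw":50}
    - {"dx":0,"dy":0,"dz":-0.13,"rx":0,"ry":0,"rz":0,"jaw":50}

```text
time: 8.3
eef_pos: [591.7, 60.1, 227.5]
tool_rot: [[-0.976, -0.219, 0.003], [-0.219, 0.976, -0.001], [-0.002, -0.002, -1.0]]
contact_force: [0.6, 0.1, -1.0]
width: 0.502
gripper_force: 0.0
```

```bash
python3 - <<'E'
from h import *
chain([])
f,P,c=cam("scene"); save("rel",cv2.resize(f[190:340,240:440],(800,600)))
q=P.reshape(-1,3); d=q-seat; s=d@X; w=d@Y
k=(s>-30)&(s<0)&(w>0)&(w<75)&(q[:,2]>16)&(q[:,2]<130); q=q[k];s=s[k];w=w[k]
for lo in range(65,125,10):
    m=(q[:,2]>lo)&(q[:,2]<lo+10)
    if m.sum()>3: print(lo,m.sum(),"s",np.percentile(s[m],[2,50,98]).round(1),"w",np.percentile(w[m],[2,50,98]).round(1))
E
```

```text
t 8.3 [591.7  60.1 227.5] F [ 0.6  0.1 -1. ] w 0.502 gf 0.0
65 29 s [-24.4 -21.8 -10.2] w [ 3.1 55.5 62.6]
75 23 s [-24.6 -22.1  -9.9] w [ 2.1 58.2 61.7]
85 23 s [-24.4 -22.   -9.6] w [11.2 60.8 62.9]
95 22 s [-24.1 -21.6  -8.8] w [ 4.7 59.6 62.6]
105 162 s [-24.2 -16.9  -8.6] w [ 2.  32.9 60.8]
```

View pics/rel.png

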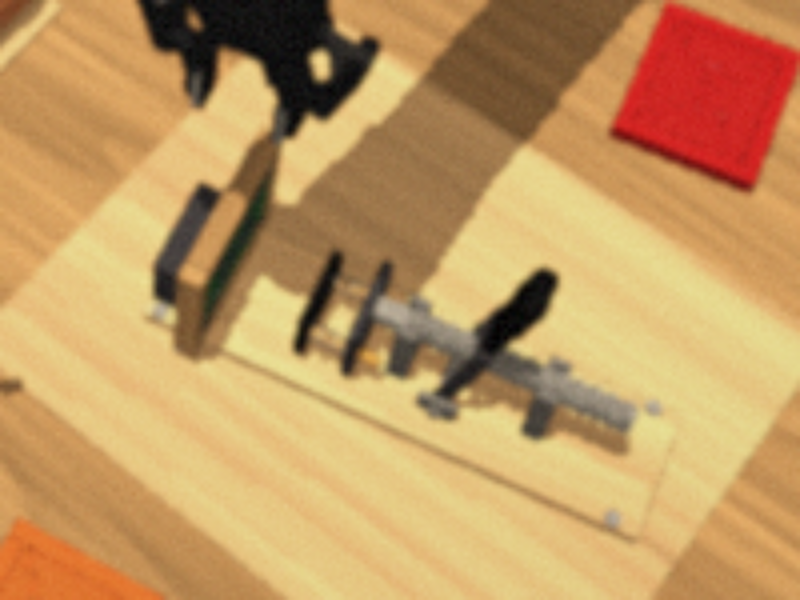

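Panel stands free and upright at x ≈ -16.5, y ≈ 2 before the fixed jaw (185,240); pad (320,300), moving jaw (370,315), lever knob (545,285). Now to the trigger's -x side with shut fingers.

```bash
cat >> h.py <<'E'
def meas():
    f,P,c=cam("scene"); q=P.reshape(-1,3); d=q-seat; s=d@X; w=d@Y; z=q[:,2]
    mj=(z>61)&(z<80)&(abs(w)<29)&(abs(w)>14)&(s>-130)&(s<-30); 
    a=np.median(s[mj])
    pd=(z>44)&(z<59)&(abs(w)<29)&(s>a+8)&(s<-17); 
    h=np.histogram(s[pd],np.arange(-100,-10,3)); 
    lv=(z>148)&(z<172)&(abs(w)<20)&(s>-220)&(s<-125)
    pn=(z>70)&(z<118)&(w>0)&(w<75)&(s>-30)&(s<5)
    print("mj",a.round(1),mj.sum(),"pad",np.percentile(s[pd],[5,50,95]).round(1),pd.sum(),"lever",np.percentile(s[lv],[5,50,95]).round(1) if lv.sum() else None,"panel s",np.percentile(s[pn],[2,98]).round(1),"w98",np.percentile(w[pn],98).round(1))
    return f
E
python3 - <<'E'
from h import *
meas()
A=seat-245*X
chain([((A[0],A[1],285),RP),((A[0],A[1],159),RP)])
E
```

```text
mj -112.9 42 pad [-84.4 -79.8 -21.9] 102 lever [-209.2 -202.  -194.5] panel s [-23.9  -8.1] w98 62.5
t 8.4 [595.3  60.3 231.9] F [ 0.6 -0.3  0.7] w 0.496 gf 0.0
d [ 0.0034  0.2299 -0.0535] 236.0 r [-0.08  0.75 -0.09]
d [0.    0.    0.126] 126.0 r [0. 0. 0.]
```

Call:
move_arm:
  targets:
    - {"dx":0.001,"dy":0.02,"dz":-0.035,"rx":0,"ry":0,"rz":0,"jaw":20}
    - {"dx":0.002,"dy":0.065,"dz":-0.0535,"rx":0,"ry":0,"rz":0,"jaw":0}
    - {"dx":0.003,"dy":0.113,"dz":-0.0535,"rx":0,"ry":0,"rz":0,"jaw":0}
    - {"dx":0.003,"dy":0.16,"dz":-0.0535,"rx":0,"ry":0,"rz":0,"jaw":0}
    - {"dx":0.003,"dy":0.208,"dz":-0.0535,"rx":0,"ry":0,"rz":0,"jaw":0}

```text
time: 8.9
eef_pos: [542.4, 264.0, 278.7]
tool_rot: [[-0.976, -0.219, 0.003], [-0.219, 0.976, -0.001], [-0.002, -0.001, -1.0]]
contact_force: [1.2, -0.1, 0.4]
width: -0.003
gripper_force: 0.0
```

Call:
move_arm:
  targets:
    - {"dx":0,"dy":0.025,"dz":0,"rx":0,"ry":0,"rz":0,"jaw":0}
    - {"dx":0,"dy":0.025,"dz":0,"rx":0,"ry":0,"rz":0,"jaw":0}
    - {"dx":0,"dy":0.025,"dz":0.03,"rx":0,"ry":0,"rz":0,"jaw":0}
    - {"dx":0,"dy":0.025,"dz":0.06,"rx":0,"ry":0,"rz":0,"jaw":0}
    - {"dx":0,"dy":0.025,"dz":0.06,"rx":0,"ry":0,"rz":0,"jaw":0}

```text
time: 9.4
eef_pos: [535.6, 284.5, 214.3]
tool_rot: [[-0.976, -0.218, -0.004], [-0.218, 0.976, -0.006], [0.005, -0.005, -1.0]]
contact_force: [-0.3, -0.4, -0.1]
width: -0.002
gripper_force: 0.0
```

```bash
python3 - <<'E'
from h import *
meas()
A=seat-245*X
chain([((A[0],A[1],159),RP)])
print(r.state()["qpos"].round(1))
E
```

```text
mj -112.9 41 pad [-84.4 -79.9 -22.2] 102 lever [-209.2 -202.1 -194.6] panel s [-24.3  -9. ] w98 62.3
t 9.45 [536.9 285.3 216.7] F [ 0.2 -0.3  0. ] w -0.001 gf 0.0
d [-0.0039 -0.0021  0.0577] 58.0 r [-0.2  -0.12 -0.11]
[-44.8  23.2  14.2 101.2  -6.5  56.6  74.5]
```

Call:
move_arm:
  targets:
    - {"dx":-0.004,"dy":-0.002,"dz":0.03,"rx":0,"ry":0,"rz":0,"jaw":0}
    - {"dx":-0.004,"dy":-0.002,"dz":0.055,"rx":0,"ry":0,"rz":0,"jaw":0}
    - {"dx":-0.004,"dy":-0.002,"dz":0.0577,"rx":0,"ry":0,"rz":0,"jaw":0}
    - {"dx":-0.004,"dy":-0.002,"dz":0.0577,"rx":0,"ry":0,"rz":0,"jaw":0}

```text
time: 9.85
eef_pos: [542.8, 285.7, 161.5]
tool_rot: [[-0.976, -0.219, 0.003], [-0.219, 0.976, -0.001], [-0.002, -0.001, -1.0]]
contact_force: [0.3, 0.5, -0.3]
width: -0.002
gripper_force: 0.0
```

Call:
move_arm:
  targets:
    - {"dx":0,"dy":-0.012,"dz":0,"rx":0,"ry":0,"rz":0,"jaw":0}
    - {"dx":0,"dy":-0.024,"dz":0,"rx":0,"ry":0,"rz":0,"jaw":0}
    - {"dx":0,"dy":-0.036,"dz":0,"rx":0,"ry":0,"rz":0,"jaw":0}
    - {"dx":0,"dy":-0.04,"dz":0,"rx":0,"ry":0,"rz":0,"jaw":0}
    - {"dx":0,"dy":-0.04,"dz":0,"rx":0,"ry":0,"rz":0,"jaw":0}

```text
time: 10.35
eef_pos: [551.6, 246.2, 161.0]
tool_rot: [[-0.976, -0.218, 0.003], [-0.218, 0.976, -0.0], [-0.003, -0.001, -1.0]]
contact_force: [0.3, 3.2, 1.8]
width: -0.002
gripper_force: 1.0
```

```bash
python3 - <<'E'
from h import *
f=meas(); save("push",cv2.resize(f[190:340,240:440],(800,600)))
chain([]); print("x",(r.state()["eef_pos"]-seat)@X)
E
```

```text
mj -112.0 37 pad [-83.8 -79.4 -22.1] 100 lever [-216.9 -192.  -179.5] panel s [-24.2  -8.9] w98 62.3
t 10.4 [551.3 246.7 160.6] F [0.1 3.1 0.9] w -0.002 gf 0.8749859465751797
x -206.59364789922847
```

View pics/push.png

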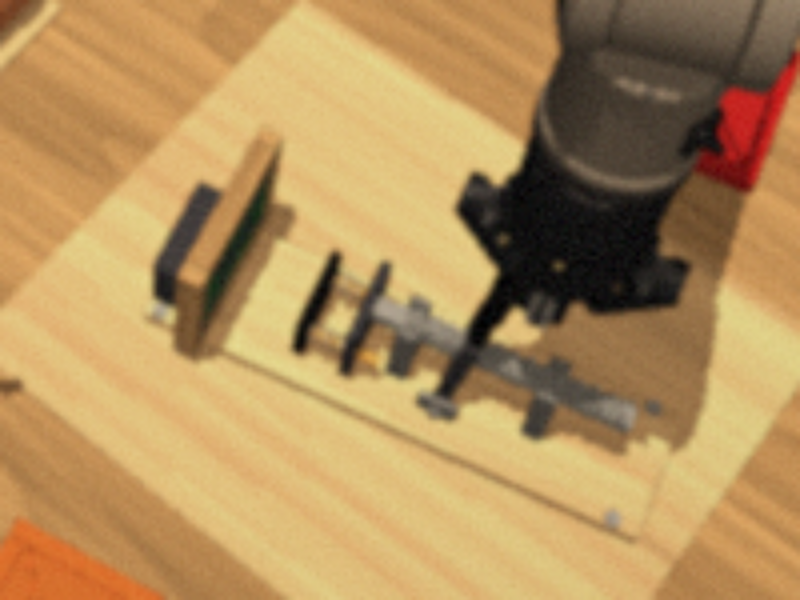

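The fingers (540,300) press the lever's outer side, lever now half swung; the jaw has just begun to move. Continue the stroke.

Call:
move_arm:
  targets:
    - {"dx":0,"dy":-0.01,"dz":0,"rx":0,"ry":0,"rz":0,"jaw":0}
    - {"dx":0,"dy":-0.02,"dz":0,"rx":0,"ry":0,"rz":0,"jaw":0}
    - {"dx":0,"dy":-0.03,"dz":0,"rx":0,"ry":0,"rz":0,"jaw":0}
    - {"dx":0,"dy":-0.034,"dz":0,"rx":0,"ry":0,"rz":0,"jaw":0}
    - {"dx":0,"dy":-0.034,"dz":0,"rx":0,"ry":0,"rz":0,"jaw":0}

```text
time: 10.9
eef_pos: [558.6, 212.4, 160.0]
tool_rot: [[-0.976, -0.218, 0.002], [-0.218, 0.976, -0.002], [-0.001, -0.002, -1.0]]
contact_force: [1.6, 1.4, 0.2]
width: 0.001
gripper_force: 1.0
```

```bash
python3 - <<'E'
from h import *
meas();chain([]); print("x",(r.state()["eef_pos"]-seat)@X)
E
```

```text
mj -99.6 40 pad [-70.7 -65.9 -21.8] 100 lever [-182.6 -159.  -147.3] panel s [-24.4  -8.8] w98 62.1
t 10.95 [558.4 212.8 160. ] F [-0.2  2.1  1.3] w 0.001 gf 0.8624741155654192
x -171.94508453919653
```

Call:
move_arm:
  targets:
    - {"dx":0,"dy":-0.006,"dz":0,"rx":0,"ry":0,"rz":0,"jaw":0}
    - {"dx":0,"dy":-0.011,"dz":0,"rx":0,"ry":0,"rz":0,"jaw":0}
    - {"dx":0,"dy":-0.011,"dz":0,"rx":0,"ry":0,"rz":0,"jaw":0}

```text
time: 11.25
eef_pos: [560.3, 202.1, 159.9]
tool_rot: [[-0.976, -0.218, 0.001], [-0.218, 0.976, -0.002], [-0.0, -0.002, -1.0]]
contact_force: [-0.4, 4.0, -0.9]
width: -0.003
gripper_force: 1.4
```

```bash
python3 - <<'E'
from h import *
meas();chain([]); print("x",(r.state()["eef_pos"]-seat)@X)
E
```

```text
mj -95.0 36 pad [-66.7 -61.6 -21.8] 103 lever [-172.1 -149.1 -136.3] panel s [-24.4  -8.7] w98 62.2
t 11.3 [560.3 202.3 159.9] F [-1.1  2.9 -0.9] w -0.002 gf 1.2800467014312744
x -161.30115805955532
```

Call:
move_arm:
  targets:
    - {"dx":0,"dy":0.03,"dz":0,"rx":0,"ry":0,"rz":0,"jaw":0}
    - {"dx":0,"dy":0.06,"dz":0,"rx":0,"ry":0,"rz":0,"jaw":0}
    - {"dx":0,"dy":0.074,"dz":0,"rx":0,"ry":0,"rz":0,"jaw":0}
    - {"dx":0,"dy":0.074,"dz":0,"rx":0,"ry":0,"rz":0,"jaw":0}
    - {"dx":0,"dy":0.06,"dz":0,"rx":0,"ry":0,"rz":0,"jaw":0}

```text
time: 11.8
eef_pos: [547.3, 261.7, 160.0]
tool_rot: [[-0.975, -0.222, 0.002], [-0.222, 0.975, -0.001], [-0.001, -0.002, -1.0]]
contact_force: [-1.6, 7.6, 2.1]
width: -0.001
gripper_force: 2.9
```

Call:
move_arm:
  targets:
    - {"dx":0,"dy":-0.012,"dz":0,"rx":0,"ry":0,"rz":0,"jaw":0}
    - {"dx":0,"dy":-0.024,"dz":0,"rx":0,"ry":0,"rz":0,"jaw":0}
    - {"dx":0,"dy":-0.036,"dz":0,"rx":0,"ry":0,"rz":0,"jaw":0}
    - {"dx":0,"dy":-0.048,"dz":0,"rx":0,"ry":0,"rz":0,"jaw":0}
    - {"dx":0,"dy":-0.06,"dz":0,"rx":0,"ry":0,"rz":0,"jaw":0}

```text
time: 12.3
eef_pos: [560.8, 201.8, 160.0]
tool_rot: [[-0.976, -0.219, 0.002], [-0.219, 0.976, -0.001], [-0.001, -0.001, -1.0]]
contact_force: [-0.0, 4.3, -2.4]
width: 0.0
gripper_force: 2.2
```

```bash
python3 - <<'E'
from h import *
meas();chain([]); print("x",(r.state()["eef_pos"]-seat)@X)
E
```

```text
mj -75.0 44 pad [-46.7 -42.3 -21.9] 97 lever [-172.  -149.1 -135.7] panel s [-24.2  -9. ] w98 62.4
t 12.35 [561.1 200.4 159.8] F [ 0.1  8.4 -3.5] w 0.0 gf 4.257691651582718
x -159.17472406159933
```

Exactly one 20 mm stroke gained. Third stroke, slower at its end as the pad meets the panel.

Call:
move_arm:
  targets:
    - {"dx":0,"dy":0.03,"dz":0,"rx":0,"ry":0,"rz":0,"jaw":0}
    - {"dx":0,"dy":0.06,"dz":0,"rx":0,"ry":0,"rz":0,"jaw":0}
    - {"dx":0,"dy":0.074,"dz":0,"rx":0,"ry":0,"rz":0,"jaw":0}
    - {"dx":0,"dy":0.074,"dz":0,"rx":0,"ry":0,"rz":0,"jaw":0}
    - {"dx":0,"dy":0.06,"dz":0,"rx":0,"ry":0,"rz":0,"jaw":0}

```text
time: 12.85
eef_pos: [547.3, 261.3, 159.8]
tool_rot: [[-0.975, -0.221, 0.001], [-0.221, 0.975, -0.002], [-0.001, -0.002, -1.0]]
contact_force: [-0.7, 2.5, 1.8]
width: -0.0
gripper_force: 1.7
```

Call:
move_arm:
  targets:
    - {"dx":0,"dy":-0.01,"dz":0,"rx":0,"ry":0,"rz":0,"jaw":0}
    - {"dx":0,"dy":-0.018,"dz":0,"rx":0,"ry":0,"rz":0,"jaw":0}
    - {"dx":0,"dy":-0.026,"dz":0,"rx":0,"ry":0,"rz":0,"jaw":0}
    - {"dx":0,"dy":-0.033,"dz":0,"rx":0,"ry":0,"rz":0,"jaw":0}
    - {"dx":0,"dy":-0.038,"dz":0,"rx":0,"ry":0,"rz":0,"jaw":0}

```text
time: 13.35
eef_pos: [556.4, 223.6, 160.5]
tool_rot: [[-0.976, -0.218, 0.003], [-0.218, 0.976, -0.001], [-0.002, -0.001, -1.0]]
contact_force: [-0.0, 4.6, 3.2]
width: -0.0
gripper_force: 2.0
```

Call:
move_arm:
  targets:
    - {"dx":0,"dy":-0.005,"dz":0,"rx":0,"ry":0,"rz":0,"jaw":0}
    - {"dx":0,"dy":-0.01,"dz":0,"rx":0,"ry":0,"rz":0,"jaw":0}
    - {"dx":0,"dy":-0.015,"dz":0,"rx":0,"ry":0,"rz":0,"jaw":0}
    - {"dx":0,"dy":-0.019,"dz":0,"rx":0,"ry":0,"rz":0,"jaw":0}
    - {"dx":0,"dy":-0.022,"dz":0,"rx":0,"ry":0,"rz":0,"jaw":0}

```text
time: 13.85
eef_pos: [560.3, 202.9, 159.6]
tool_rot: [[-0.976, -0.22, 0.001], [-0.22, 0.976, -0.001], [-0.0, -0.001, -1.0]]
contact_force: [0.8, 5.2, -1.5]
width: -0.003
gripper_force: 2.3
```

```bash
python3 - <<'E'
from h import *
meas();chain([]); print("x",(r.state()["eef_pos"]-seat)@X)
E
```

```text
mj -55.8 38 pad [-29.  -24.6 -18.5] 91 lever [-173.  -149.7 -137.1] panel s [-20.9  -5.3] w98 62.1
t 13.9 [560.3 202.4 159.6] F [ 0.6  3.8 -0.8] w -0.003 gf 2.126399986445904
x -161.3021447806017
```

Call:
move_arm:
  targets:
    - {"dx":0,"dy":0.03,"dz":0,"rx":0,"ry":0,"rz":0,"jaw":0}
    - {"dx":0,"dy":0.06,"dz":0,"rx":0,"ry":0,"rz":0,"jaw":0}
    - {"dx":0,"dy":0.074,"dz":0,"rx":0,"ry":0,"rz":0,"jaw":0}
    - {"dx":0,"dy":0.074,"dz":0,"rx":0,"ry":0,"rz":0,"jaw":0}
    - {"dx":0,"dy":0.06,"dz":0,"rx":0,"ry":0,"rz":0,"jaw":0}

```text
time: 14.4
eef_pos: [547.2, 261.5, 159.8]
tool_rot: [[-0.975, -0.222, 0.001], [-0.222, 0.975, -0.002], [-0.001, -0.002, -1.0]]
contact_force: [-1.8, 5.6, 2.5]
width: 0.0
gripper_force: 2.3
```

Call:
move_arm:
  targets:
    - {"dx":0,"dy":-0.006,"dz":0,"rx":0,"ry":0,"rz":0,"jaw":0}
    - {"dx":0,"dy":-0.012,"dz":0,"rx":0,"ry":0,"rz":0,"jaw":0}
    - {"dx":0,"dy":-0.018,"dz":0,"rx":0,"ry":0,"rz":0,"jaw":0}
    - {"dx":0,"dy":-0.024,"dz":0,"rx":0,"ry":0,"rz":0,"jaw":0}
    - {"dx":0,"dy":-0.03,"dz":0,"rx":0,"ry":0,"rz":0,"jaw":0}

```text
time: 14.9
eef_pos: [554.6, 232.1, 160.6]
tool_rot: [[-0.976, -0.219, 0.003], [-0.219, 0.976, -0.0], [-0.003, -0.001, -1.0]]
contact_force: [-1.1, 5.8, 4.0]
width: 0.002
gripper_force: 2.8
```

```bash
python3 - <<'E'
from h import *
meas();chain([]); print("x",(r.state()["eef_pos"]-seat)@X)
E
```

```text
mj -48.0 41 pad [-23.9 -21.2 -17.6] 62 lever [-202.7 -180.2 -167.1] panel s [-16.3  -0.8] w98 62.8
t 14.95 [554.9 230.9 160.6] F [0.2 3.8 4.2] w 0.002 gf 2.6718293130397797
x -190.3193068519472
```

Call:
move_arm:
  targets:
    - {"dx":0,"dy":-0.004,"dz":0,"rx":0,"ry":0,"rz":0,"jaw":0}
    - {"dx":0,"dy":-0.008,"dz":0,"rx":0,"ry":0,"rz":0,"jaw":0}
    - {"dx":0,"dy":-0.012,"dz":0,"rx":0,"ry":0,"rz":0,"jaw":0}
    - {"dx":0,"dy":-0.012,"dz":0,"rx":0,"ry":0,"rz":0,"jaw":0}

```text
time: 15.35
eef_pos: [557.2, 221.0, 160.5]
tool_rot: [[-0.976, -0.219, 0.003], [-0.219, 0.976, 0.0], [-0.003, -0.0, -1.0]]
contact_force: [-0.6, 5.4, 4.0]
width: 0.001
gripper_force: 3.0
```

```bash
python3 - <<'E'
from h import *
meas();chain([]); print("x",(r.state()["eef_pos"]-seat)@X)
E
```

```text
mj -44.0 38 pad [-24.2 -21.3 -17.4] 64 lever [-191.6 -168.1 -155.8] panel s [-16.4  -0.6] w98 62.9
t 15.4 [557.1 221.2 160.5] F [-1.3  5.9  3.1] w 0.0 gf 2.977878861129284
x -180.3736640205514
```

Call:
move_arm:
  targets:
    - {"dx":0,"dy":-0.004,"dz":0,"rx":0,"ry":0,"rz":0,"jaw":0}
    - {"dx":0,"dy":-0.008,"dz":0,"rx":0,"ry":0,"rz":0,"jaw":0}
    - {"dx":0,"dy":-0.008,"dz":0,"rx":0,"ry":0,"rz":0,"jaw":0}
    - {"dx":0,"dy":-0.008,"dz":0,"rx":0,"ry":0,"rz":0,"jaw":0}
    - {"dx":0,"dy":-0.008,"dz":0,"rx":0,"ry":0,"rz":0,"jaw":0}

```text
time: 15.9
eef_pos: [558.8, 213.8, 160.2]
tool_rot: [[-0.975, -0.22, 0.003], [-0.22, 0.975, 0.0], [-0.003, -0.0, -1.0]]
contact_force: [1.1, 6.7, -0.2]
width: 0.001
gripper_force: 3.2
```

```bash
python3 - <<'E'
from h import *
meas();f=meas();chain([]); print("x",(r.state()["eef_pos"]-seat)@X); save("end",cv2.resize(f[190:340,240:440],(800,600)))
E
```

```text
mj -41.0 37 pad [-23.8 -21.4 -17.5] 64 lever [-183.9 -161.2 -147.9] panel s [-16.3  -0.8] w98 62.7
mj -41.1 41 pad [-24.  -21.3 -17.6] 67 lever [-184.  -160.9 -147.9] panel s [-16.3  -0.5] w98 62.4
t 16.0 [558.8 213.8 160.2] F [0.5 6.8 1.6] w 0.002 gf 3.134918510913849
x -172.7910222190336
```

View pics/end.png

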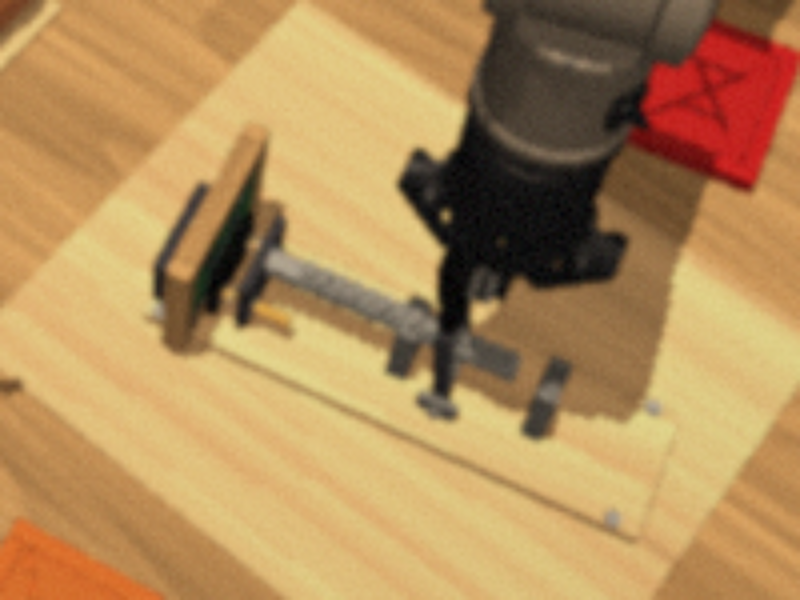

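The panel (215,240) stands upright against the fixed jaw, the pad (225,270) is pressed in about 11-12 mm, and the fingers (490,280) hold the lever at about 7 N. I hand in.

```bash
python3 -c "
from workcell import r
print(r.close_job())"
```

```text
the job is handed in; nothing more can be done
None
```

The job is handed in (no verdict came back): by camera, the panel stands upright on the bed against the fixed jaw, the pad is pressed in about 11–12 mm, and the shut fingers hold the trigger at about 7 N.

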